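# Set a brass blank on the saw ledge, line at the end

### The job

Using only pushes of the fingertips, slide the brass blank on the raised saw ledge flush against the steel fence and along it until the blue line scribed across the blank stands right over the aluminium-faced end of the ledge, so that the end beyond the line hangs out free for sawing. Never lift the blank, leave it lying flat there, and leave the other tools on the bench where they are.

Things in the scene. Friction and masses are not known exactly. Their poses are not given: they have to be found in the camera images.
- ledge: Saw ledge: dark wooden block fixed to the bench, 200 mm long (x), 100 mm wide (y), flat top 40 mm above its origin (centre of its underside). +x runs along it to its working end on the robot's left: an aluminium-faced end, at x = +100 mm. Two 10 mm high steel feet stick out 21 mm at bench level on its near (+y) side. The top is open but for the fence.
- ledge_fence (a point): Middle of the inner face of the steel fence, where it meets the top: ledge x = 0, y = -40 mm, z = 40 mm. The fence runs the whole length of the ledge's far (-y) side, is 10 mm wide and stands 8 mm above the top. Axes as the ledge's.
- ledge_end (a point): Point on the top edge of the ledge's working end: ledge x = +100 mm, y = -15 mm, z = 40 mm; the blank's line has to come over the edge that runs through it. Axes as the ledge's.
- blank: Loose flat brass plate, 90 mm long (x), 50 mm wide (y), 6 mm thick, about 0.23 kg, lying on the ledge's top off the fence and slightly askew; slides with light friction. Origin: centre of its underside. +x points to its leading end, roughly along ledge +x; two dark dots mark the trailing end. When done its origin is at ledge x = +85, y = -15 mm.
- blank_line (a point): Middle of the dark blue line, 2 mm wide, scribed straight across the blank's top face (blank x = +15 mm, z = 6 mm), 30 mm from its leading end. Axes as the blank's.
- pliers: Bystander: pliers with green handles, 49 x 170 x 14 mm, lying left of the ledge. Origin: centre of the underside.
- red_jar: Bystander: orange-red jar with black cap, 46 mm across, 62 mm high, standing right of the ledge. Origin: centre of the underside.
- tape: Bystander: roll of beige tape, 100 mm across, 25 mm high, lying left behind the ledge. Origin: centre of the underside.
- wax_ring: Bystander: green wax ring, 30 mm across, 10 mm high, in front on the left. Origin: centre of the underside.
Mind the look-alikes: they are no part of the job. What is meant by the blank is not white, and is the larger of those in its own colour.

How it is judged:
By the outcome, as a careful person would: the job done as asked, in the order asked, and still so for the second after the job is handed in, with the robot touching nothing.
It also fails if it takes over 38 s, if anything falls off the work surface, if the arm or the gripper's body presses on something with over 40 N, if the wrist force passes 120 N, or if a joint passes its speed limit or range.

### The arm

A 7-joint arm with a two-finger parallel gripper is mounted at the origin on a cart in front of the work surface, level with it; the furniture and walls round the work are solid. World frame = base frame: x ahead of the robot, y to its left, z up, the work surface at z = 0. Lengths are in m, angles in degrees, forces in N, time in s.
With the tool pointing down it reaches from about 0.375 to 0.925 m from the base axis. Payload 3.1 kg.
Tool frame: the origin (TCP) lies where the fingers leave the gripper's body, on its centre line; the fingertips stand 73 mm ahead of it and the grasp point (between the pads) lies env.tcp_to_grasp ahead of it (env.tcp_to_grasp is the distance from the TCP to the grasp point, in m); x points along the fingers, y is the direction in which the jaws open and shut, and the axes are right-handed (so a half turn about x gives the same grasp; the last joint's range is limited). The gripper opens to 85 mm and grips with 20 to 120 N. Pads are 22 mm wide; open, the fingers measure 114 mm over their backs; the gripper's body (76 mm by 85 mm) begins 54 mm behind the grasp point. The pads swing forward as they close: fully open they stand 13 mm farther back than shut.
Start: joints at [57.479, 21.939, 2.515, 91.553, -1.026, 66.532, -2.859], TCP at [0.294, -0.58, 0.304] pointing down, gripper open.
Joint ranges: [-149.38, 149.38], [-23.57, 123.04], [-84.95, 90], [0, 143.3], [-89.99, 269.99], [3.08, 112.72], [-163.45, 163.45]. Speed limits (degrees/s): [159.86, 159.86, 180, 180, 180, 180, 180].

### API

Orientations are given as [roll, pitch, yaw] about the fixed x, y, z axes, in that order (R = Rz(yaw) Ry(pitch) Rx(roll)).
In Python, from cell import env, imaging gives the robot as it stands. The module is installed in compiled form; this text tells all that it offers.
- The arm moves only by the shell command python3 -m creep 'ROWS'. ROWS is JSON, a list of rows, each a list of 3 entries, a list of its own where there are three numbers: the closure, from -1 (fully open) to 1 (shut), then the shift along the world's x, y, z in mm, then the turn, a rotation vector about the world's x, y, z in degrees. A call has 1 to 12 rows; each row is the pose to reach, as a shift and turn from the pose commanded when the call began; what a row does not reach only later rows make up. A row lasts 1/12 s, in which the tool goes at most 41.7 mm and 7.16 degrees, less where a joint would pass 70% of its speed; a pose out of reach is approached as far as the arm can. A call with a gripper value outside its range is refused whole. The fingers move at their own pace and stop on an object; the grip force is fixed at half the most. Time passes only in rows, so rows that repeat a pose let the fingers close. It gives the time, the measured TCP pose, the force and the opening at its end, in the units of the state.
- env.observe(): the state, without advancing time (a new reading comes with each control period).
- imaging.camera(name): name is "side" or "top" or "wrist"; returns (picture, depth): 384x512x3 uint8, red, green, blue; 384x512 float32, m along the optical axis (not along the pixel's ray), 0 where there is no reading.
- imaging.get_calibration(name): a dict with "K" (3x3 intrinsics, pixels), "extrinsics" (4x4, takes a point from world to camera coordinates); the wrist camera has in their place "hand_eye" (4x4, takes a point from camera to tool coordinates, whose origin is the TCP and whose axes are the tool frame's). Camera axes: x right, y up, looking along -z (the intrinsics and any distortion apply to the point x, -y, -z); pixel columns grow to the right and rows downward; lengths in m; the calibration is good to about 2 mm. A picture is of the moment at which its call begins: read the wrist's pose just before it. get_calibration takes no time and is no camera call.
- env.sign_off(): hands the job in, once; it reports no verdict.
The state is a dict: "time_s": time; "joints": joint angles; "qd": joint speeds; "tau": joint torques, N m; "tool_pos": TCP position; "eef_rot": TCP orientation; "force": force on the tool from outside, world axes, zero at the start; "moment": the same for the moment, N m; "width": opening from 0.0 (shut) to 1.0 (fully open).
Only numpy, scipy, OpenCV 4.12 (cv2) and the standard library are available. Lean on these libraries where they do the work, as an engineer would, in place of code of your own. Each camera call takes 0.05 s, during which the arm holds its last target.

## Working session

There is one attempt and no reset: what is moved stays moved. The work goes in short steps, Python scripts to look and compute and a shell command to move; the robot and the scene stay as the last step left them, time stands still between calls to the robot, and variables do not carry over. Pictures are saved under pics/ and viewed, and the job is handed in when it is done.

```bash
mkdir -p pics; cat > h.py <<'E'
import numpy as np, cv2
from cell import env, imaging
from scipy.spatial.transform import Rotation as R
def snap(name,fn):
    s=env.observe(); p,d=imaging.camera(name)
    np.savez('pics/'+fn+'.npz',p=p,d=d,pos=s['tool_pos'],rot=s['eef_rot'])
    cv2.imwrite('pics/'+fn+'.png',p[:,:,::-1]); return p,d
def c2w(name,fn):
    c=imaging.get_calibration(name)
    if name!='wrist': return np.array(c['K']),np.linalg.inv(np.array(c['extrinsics']))
    z=np.load('pics/'+fn+'.npz'); T=np.eye(4); T[:3,:3]=R.from_euler('xyz',z['rot'],degrees=True).as_matrix(); T[:3,3]=z['pos']
    return np.array(c['K']),T@np.array(c['hand_eye'])
def ray(name,fn,u,v,z=None):
    K,T=c2w(name,fn); d=np.load('pics/'+fn+'.npz')['d']
    r=np.array([(u-K[0,2])/K[0,0],-(v-K[1,2])/K[1,1],-1.])
    if z is None:
        dd=d[int(round(v)),int(round(u))]; return T[:3,:3]@(r*dd)+T[:3,3]
    w=T[:3,:3]@r; return T[:3,3]+w*(z-T[2,3])/w[2]
def crop(fn,x0,y0,x1,y1,k,out):
    im=cv2.imread('pics/'+fn+'.png')[y0:y1,x0:x1]; cv2.imwrite('pics/'+out+'.png',cv2.resize(im,None,fx=k,fy=k,interpolation=cv2.INTER_CUBIC))
E
python3 - <<'E'
from h import *
print({k:np.round(v,3) for k,v in env.observe().items()}, env.tcp_to_grasp)
for n in ('top','side'): 
    snap(n,n+'0'); c=imaging.get_calibration(n); print(n,c)
print(imaging.get_calibration('wrist'))
E
```

```text
{'time_s': np.float64(0.0), 'joints': array([57.481, 21.991,  2.512, 91.652, -1.027, 66.531, -2.86 ]), 'qd': array([ 0.018, -0.008,  0.077,  0.027,  0.026, -0.068, -0.049]), 'tau': array([ 0.0000e+00, -4.3346e+01,  1.0250e+00, -2.4952e+01,  1.1000e-02,
        1.1000e-02,  0.0000e+00]), 'tool_pos': array([ 0.294, -0.579,  0.302]), 'eef_rot': array([-87.294,  89.848, 119.625]), 'force': array([-0.694, -0.013,  0.348]), 'moment': array([0.014, 0.063, 0.019]), 'width': np.float64(0.997)} 0.0539
top {'K': array([[475.02547824,   0.        , 258.124518  ],
       [  0.        , 475.02547824, 190.85333744],
       [  0.        ,   0.        ,   1.        ]]), 'extrinsics': array([[-0.0157986 , -0.9998521 , -0.0067958 ,  0.06690894],
       [ 0.98667495, -0.01669043,  0.16184552, -0.49494022],
       [-0.161935  , -0.00414831,  0.98679271, -1.1933364 ],
       [ 0.        ,  0.        ,  0.        ,  1.        ]])}
side {'K': array([[488.66083893,   0.        , 258.40700583],
       [  0.        , 488.66083893, 189.10358984],
       [  0.        ,   0.        ,   1.        ]]), 'extrinsics': array([[-0.83222063, -0.55387819, -0.02505551,  0.42010126],
       [ 0.20243938, -0.34562116,  0.91627742, -0.12878935],
       [-0.51616579,  0.75747275,  0.39975981, -0.9084236 ],
       [ 0.        ,  0.        ,  0.        ,  1.        ]])}
{'K': array([[264.94365304,   0.        , 259.29746445],
       [  0.        , 264.94365304, 188.9082085 ],
       [  0.        ,   0.        ,   1.        ]]), 'hand_eye': array([[-1.56979156e-04,  2.89968787e-01, -9.57036090e-01,
        -7.06944456e-02],
       [ 9.99999928e-01, -2.84559021e-04, -2.50243832e-04,
         8.84289848e-04],
       [-3.44896154e-04, -9.57036061e-01, -2.89968721e-01,
        -7.40235475e-02],
       [ 0.00000000e+00,  0.00000000e+00,  0.00000000e+00,
         1.00000000e+00]])}
```

View pics/top0.png

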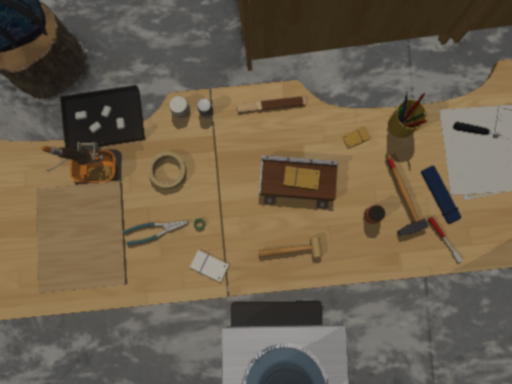

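View pics/side0.png

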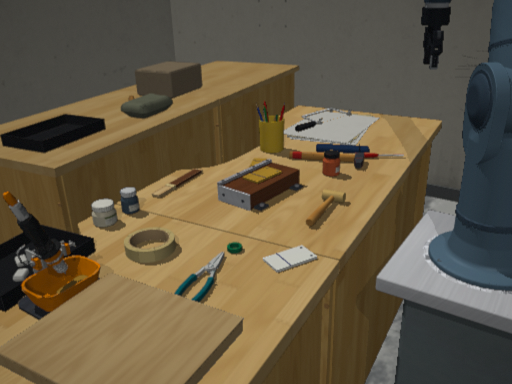

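```bash
python3 - <<'E'
from h import *
crop('top0',250,145,350,220,8,'c1')
crop('side0',205,145,315,220,7,'c2')
for u,v in [(302,177),(357,137),(209,265)]: print(ray('top','top0',u,v))
E
```

```text
[ 0.52993011 -0.05586505  0.04425795]
[ 0.64687023 -0.21321129  0.00070893]
[0.30804179 0.190618   0.00092939]
```

View pics/c1.png

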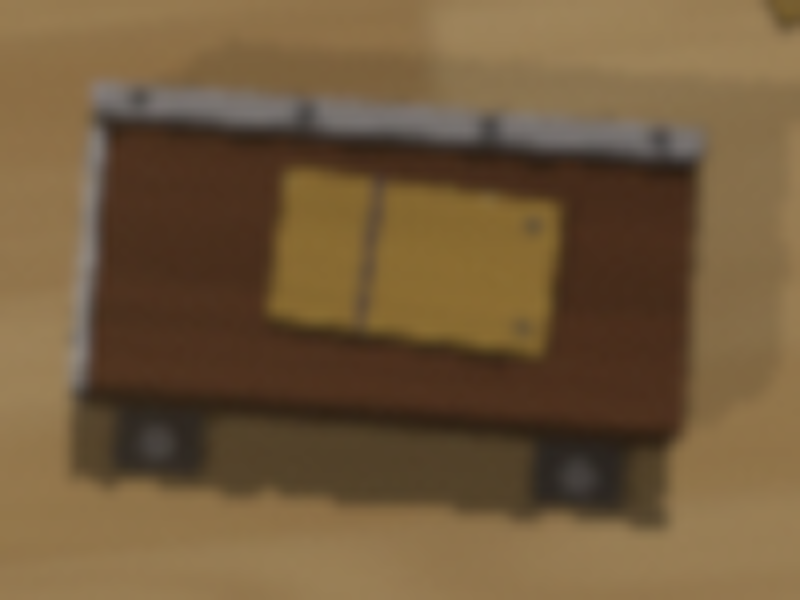

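View pics/c2.png

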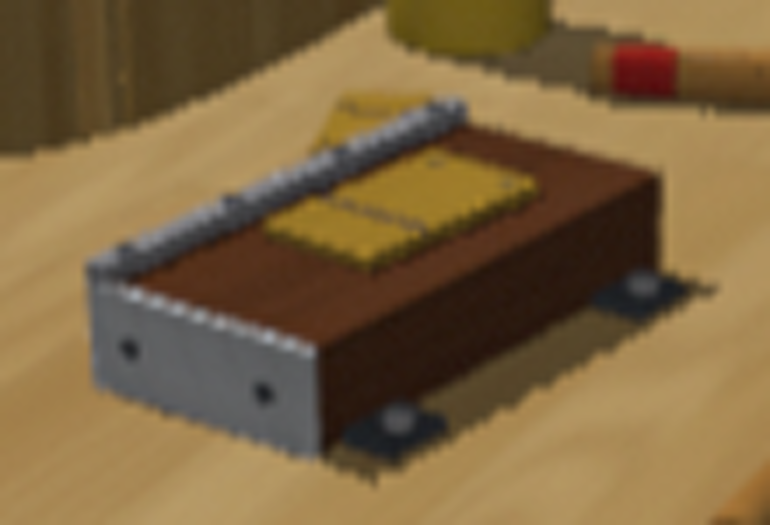

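```bash
python3 - <<'E'
from h import *
s=env.observe(); print(R.from_euler('xyz',s['eef_rot'],degrees=True).as_matrix().round(3))
P=lambda cx,cy,z: ray('top','top0',250+(cx+.5)/8-.5,145+(cy+.5)/8-.5,z)
q=dict(fenceL=(107,122,.04),fenceR=(697,163,.04),topL=(88,393,.04),topR=(680,435,.04),
 foL=(95,85,.048),foR=(703,130,.048),
 bLf=(285,168,.046),bTf=(562,203,.046),bTn=(545,357,.046),bLn=(268,320,.046),l1=(378,180,.046),l2=(361,330,.046))
w={k:P(*v) for k,v in q.items()}
for k,v in w.items(): print(k,(v*1000).round(1))
a=lambda p,q:np.degrees(np.arctan2(*(w[q]-w[p])[[1,0]]))
print(a('fenceR','fenceL'),a('topR','topL'),a('foR','foL'),a('bTf','bLf'),a('bTn','bLn'),a('topL','fenceL'))
K,T=c2w('top','');print(T[:3,3])
E
```

```text
[[-0.001  0.453 -0.892]
 [ 0.002 -0.892 -0.453]
 [-1.    -0.002  0.   ]]
fenceL [578.5  44.9  40. ]
fenceR [ 561.4 -148.    40. ]
topL [488.5  52.6  40. ]
topR [ 471.5 -138.7   40. ]
foL [589.1  48.6  48. ]
foR [ 570.6 -149.1   48. ]
bLf [560.7 -12.8  46. ]
bTf [ 547.5 -102.6   46. ]
bTn [496.8 -95.2  46. ]
bLn [510.5  -6.1  46. ]
l1 [556.2 -43.   46. ]
l2 [506.7 -36.1  46. ]
84.93266392407305 84.92516423105303 84.6580190400034 81.63929938226505 81.29024072450038 -4.914505267538014
[0.29615925 0.05368795 1.25813421]
```

The candidates, by top-view pixel, are:
- A brass plate with a line and two dots, lying on the ledge at (302,177).
- A smaller brass plate on the bench at (357,137).
- A white plate at (209,265).

I choose the one on the ledge. In the close crop it measures about 90×50 mm, with the line toward the aluminium end and the dots at the trailing end. The ledge yaw is about 85° and the blank is about 3.5° askew.

```bash
python3 -m creep '[[0.2,[40,120,0],[0,0,-6]],[0.2,[80,240,-10],[0,0,-14]],[0.2,[110,330,-20],[0,0,-20]],[0.2,[140,420,-30],[0,0,-26]],[0.2,[181,534,-50],[0,0,-32]],[0.2,[181,534,-50],[0,0,-32]],[0.2,[181,534,-50],[0,0,-32]],[0.2,[181,534,-50],[0,0,-32]],[0.2,[181,534,-50],[0,0,-32]],[0.2,[181,534,-50],[0,0,-32]],[0.2,[181,534,-50],[0,0,-32]],[0.2,[181,534,-50],[0,0,-32]]]'
```

```text
time_s: 1.1
tool_pos: [0.4538, -0.106, 0.2604]
eef_rot: [30.9, 90.0, -154.2]
force: [0.7, 0.1, -0.4]
width: 0.4
```

```bash
python3 -m creep '[[0.2,[0,0,0],[0,0,0]],[0.2,[0,0,0],[0,0,0]]]'; python3 - <<'E'
from h import *
print(R.from_euler('xyz',env.observe()['eef_rot'],degrees=True).as_matrix().round(3))
snap('wrist','w1')
d=cv2.imread('pics/w1.png'); cv2.imwrite('pics/w1b.png',cv2.resize(d,(800,600),interpolation=cv2.INTER_CUBIC))
E
```

```text
time_s: 1.27
tool_pos: [0.4543, -0.1047, 0.2603]
eef_rot: [-30.2, 89.9, 145.2]
force: [0.1, -0.9, -0.0]
width: 0.397
[[-0.001 -0.081 -0.997]
 [ 0.001 -0.997  0.081]
 [-1.    -0.001  0.001]]
```

View pics/w1b.png

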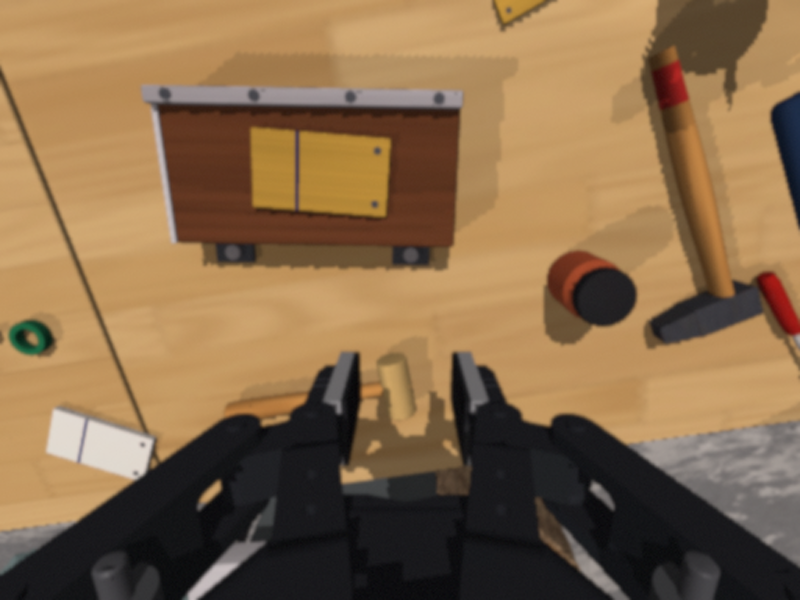

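```bash
python3 - <<'E'
from h import *
crop('w1',85,45,305,175,3.6,'c3')
E
```

```text
(no output)
```

View pics/c3.png

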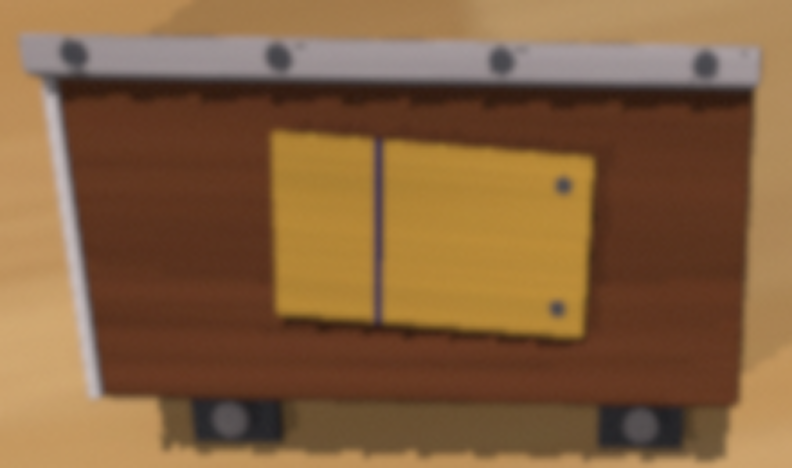

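```bash
python3 - <<'E'
from h import *
P=lambda cx,cy,z: ray('wrist','w1',85+(cx+.5)/3.6-.5,45+(cy+.5)/3.6-.5,z)
q=dict(nL=(92,396,.04),nR=(738,404,.04),eF=(44,80,.04),rF=(752,88,.04),foL=(22,36,.048),foR=(762,46,.048),fiL=(22,74,.048),fiR=(758,85,.048),
 bLf=(271,130,.046),bTf=(595,157,.046),bTn=(585,338,.046),bLn=(276,316,.046),l1=(379,138,.046),l2=(378,325,.046))
w={k:P(*v)*1000 for k,v in q.items()}
for k,v in w.items(): print(k,v.round(1))
a=lambda p,q:np.degrees(np.arctan2(*(w[q]-w[p])[[1,0]]))
print(a('nR','nL'),a('foR','foL'),a('fiR','fiL'),a('eF','nL')+180,a('bTf','bLf'),a('bTn','bLn'))
n=lambda p,q:np.linalg.norm(w[p]-w[q]); print(n('nL','nR'),n('foL','foR'),n('bLf','bTf'),n('bLf','bLn'))
d=np.load('pics/w1.npz')['d']
for u,v in [(85+430/3.6,45+240/3.6),(85+150/3.6,45+240/3.6),(85+200/3.6,45+350/3.6)]: print(ray('wrist','w1',u,v))
E
```

```text
nL [493.1  56.9  40. ]
nR [ 474.6 -140.6   40. ]
eF [581.6  48.6  40. ]
rF [ 563.5 -148.8   40. ]
foL [591.3  47.3  48. ]
foR [ 572.7 -150.9   48. ]
fiL [582.1  49.7  48. ]
fiR [ 563.2 -149.4   48. ]
bLf [562.9 -14.3  46. ]
bTf [ 548.6 -103.4   46. ]
bTn [499.  -95.9  46. ]
bLn [512.7  -6.2  46. ]
l1 [558.4 -43.9  46. ]
l2 [507.7 -35.6  46. ]
84.66325334886342 84.6581878165131 84.57697092073906 354.6396710747976 80.89798325186106 81.34712829209691
198.34621860241933 198.99694558864246 90.22909977845029 50.891924868562164
[ 0.52983972 -0.05454856  0.04593233]
[0.53648222 0.02828551 0.04028106]
[0.50389434 0.01992266 0.04138753]
```

```bash
python3 - <<'E'
from h import *
K,T=c2w('wrist','w1'); z=np.load('pics/w1.npz'); d=z['d']; he=np.array(imaging.get_calibration('wrist')['hand_eye'])
v,u=np.mgrid[0:384,0:512]; r=np.stack([(u-K[0,2])/K[0,0],-(v-K[1,2])/K[1,1],-np.ones_like(u)],-1)*d[...,None]
t=r@he[:3,:3].T+he[:3,3]; m=(d>0)&(t[...,0]<.09)&(t[...,0]>.03)
p=t[m]*1000
for lo in range(30,90,5):
    s=p[(p[:,0]>=lo)&(p[:,0]<lo+5)]
    if len(s): print(lo,len(s),s[:,1].min().round(1),s[:,1].max().round(1),s[:,2].min().round(1),s[:,2].max().round(1), s[:,0].max().round(1))
    L=s[s[:,1]<0]; Q=s[s[:,1]>0]
    if len(L) and len(Q): print('   ',L[:,1].max().round(1),Q[:,1].min().round(1))
E
```

```text
30 654 -32.2 35.2 -13.3 10.8 35.0
    -16.1 17.8
35 299 -29.5 29.8 -12.3 10.4 40.0
    -16.1 17.7
40 368 -29.8 31.7 -12.4 10.6 45.0
    -16.0 17.8
45 344 -29.8 31.8 -12.6 11.3 50.0
    -16.1 17.8
50 322 -29.6 31.4 -12.5 10.2 55.0
    -16.0 17.8
55 284 -29.8 31.4 -12.4 9.7 60.0
    -16.0 17.8
60 240 -29.0 30.7 -12.4 10.3 64.9
    -16.0 17.8
65 97 -22.4 24.2 -12.1 9.4 69.9
    -16.1 17.8
70 15 -16.4 18.1 -7.3 8.6 72.3
    -16.1 17.9
```

```bash
python3 -m creep '[[0.2,[10,20,-20],[0,0,-0.7]],[0.2,[20,40,-50],[0,0,-0.7]],[0.2,[28,54,-85],[0,0,-0.7]],[0.2,[28,54,-110],[0,0,-0.7]],[0.2,[28,54,-128],[0,0,-0.7]],[0.2,[28,54,-128],[0,0,-0.7]],[0.2,[28,54,-128],[0,0,-0.7]]]'; python3 - <<'E'
from h import *
snap('side','s1'); crop('s1',200,80,330,220,4.2,'s1c')
E
```

```text
time_s: 1.9
tool_pos: [0.4808, -0.056, 0.1319]
eef_rot: [14.4, 89.8, -171.6]
force: [-0.6, 0.1, -0.4]
width: 0.402
```

View pics/s1c.png

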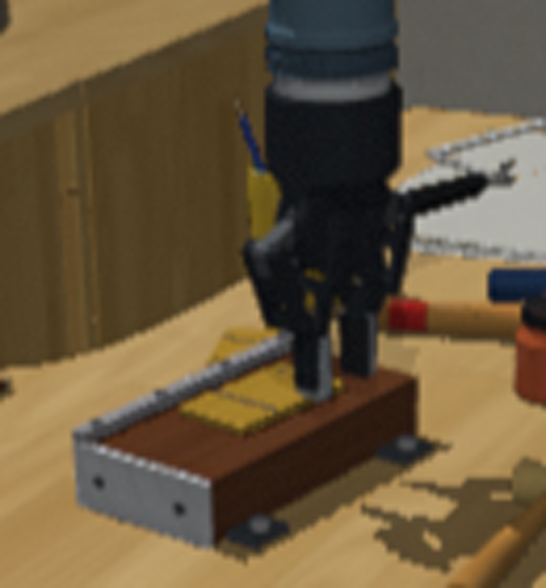

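```bash
python3 -m creep '[[0.2,[0,5.5,-8],[0,0,0]],[0.2,[0,5.5,-13],[0,0,0]],[0.2,[0,5.5,-16.5],[0,0,0]],[0.2,[0,5.5,-16.5],[0,0,0]],[0.2,[0,5.5,-16.5],[0,0,0]]]'; python3 - <<'E'
from h import *
print(R.from_euler('xyz',env.observe()['eef_rot'],degrees=True).as_matrix().round(4))
snap('wrist','w2')
crop('w2',100,60,430,290,2.4,'w2b')
E
```

```text
time_s: 2.37
tool_pos: [0.482, -0.0485, 0.1164]
eef_rot: [130.3, 90.0, -55.5]
force: [0.2, 0.6, -0.0]
width: 0.403
[[ 1.000e-04 -1.006e-01 -9.949e-01]
 [-1.000e-04 -9.949e-01  1.006e-01]
 [-1.000e+00  1.000e-04 -1.000e-04]]
```

View pics/w2b.png

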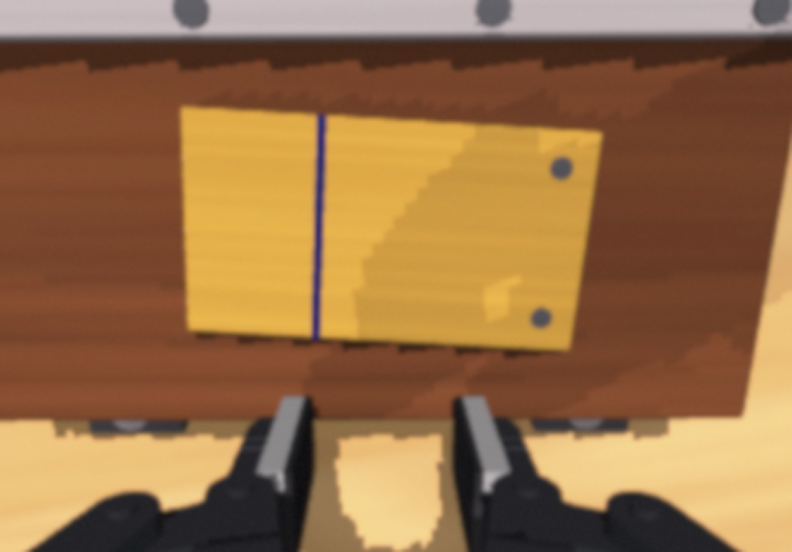

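The wrist view shows the line at crop (318,225), the dots on the right, and both fingertips just nearer than the blank's near edge and clear of it. I'll push toward the fence.

```bash
python3 -m creep '[[0.2,[4,-0.4,-1],[0,0,0.4]],[0.2,[8,-0.8,-1],[0,0,0.4]],[0.2,[11,-1,-1],[0,0,0.4]],[0.2,[14,-1.3,-1],[0,0,0.4]],[0.2,[17,-1.6,-1],[0,0,0.4]],[0.2,[20,-1.9,-1],[0,0,0.4]],[0.2,[22,-2.1,-1],[0,0,0.4]],[0.2,[24,-2.2,-1],[0,0,0.4]],[0.2,[25,-2.3,-1],[0,0,0.4]],[0.2,[26,-2.4,-1],[0,0,0.4]],[0.2,[26,-2.4,-1],[0,0,0.4]]]'; python3 - <<'E'
from h import *
snap('wrist','w3')
crop('w3',100,60,430,290,2.4,'w3b')
E
```

```text
time_s: 3.33
tool_pos: [0.5065, -0.051, 0.1151]
eef_rot: [10.1, 89.7, -175.3]
force: [-4.2, -0.1, 5.7]
width: 0.403
```

View pics/w3b.png

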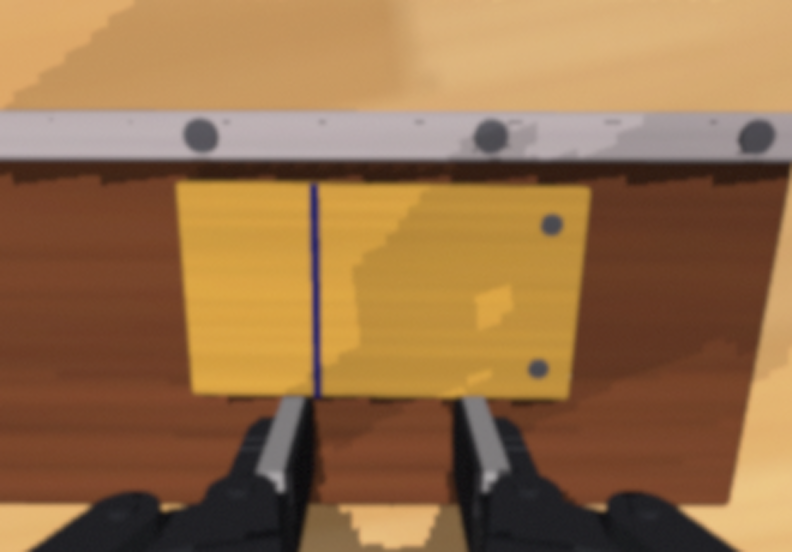

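```bash
python3 -m creep '[[0.2,[1,0,0.8],[0,0,0.4]],[0.2,[2.5,-0.2,0.8],[0,0,0.4]],[0.2,[4,-0.4,0.8],[0,0,0.4]],[0.2,[5,-0.4,0.8],[0,0,0.4]],[0.2,[5,-0.4,0.8],[0,0,0.4]]]'; python3 -m creep '[[0.2,[1,-0.1,0],[0,0,0]],[0.2,[1,-0.1,0],[0,0,0]]]';  python3 -m creep '[[0.2,[1,-0.1,0],[0,0,0]],[0.2,[1,-0.1,0],[0,0,0]]]'
```

```text
time_s: 3.8
tool_pos: [0.5121, -0.0511, 0.1158]
eef_rot: [1.8, 89.8, 176.8]
force: [-4.8, 0.5, 2.8]
width: 0.401
time_s: 3.97
tool_pos: [0.5123, -0.0512, 0.1157]
eef_rot: [3.8, 89.7, 178.8]
force: [-6.7, 1.1, 4.5]
width: 0.397
time_s: 4.13
tool_pos: [0.5125, -0.0511, 0.1156]
eef_rot: [4.1, 89.6, 179.1]
force: [-8.5, 0.6, 6.7]
width: 0.401
```

```bash
python3 - <<'E'
from h import *
snap('wrist','w4')
crop('w4',100,60,430,290,2.4,'w4b')
E
```

```text
(no output)
```

View pics/w4b.png

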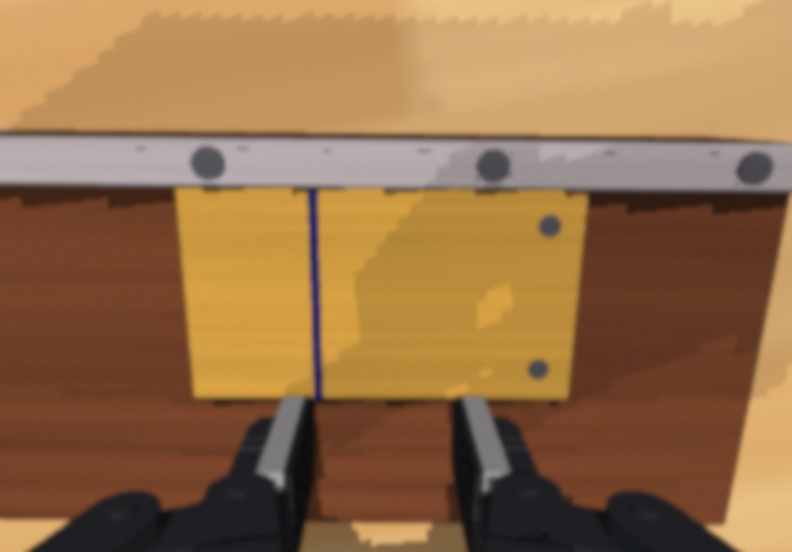

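```bash
python3 -m creep '[[0.2,[-15,1.5,2],[0,0,0]],[0.2,[-20,2,20],[0,0,6]],[0.6,[-20,2,50],[0,0,13]],[0.6,[-10,-10,60],[0,0,20]],[0.6,[10,-30,60],[0,0,27]],[0.6,[26,-50,60],[0,0,34]],[0.6,[26,-73,60],[0,0,41]],[0.6,[26,-73,60],[0,0,48]],[0.6,[26,-73,60],[0,0,55]],[0.6,[26,-73,60],[0,0,62]],[0.6,[26,-73,60],[0,0,69]],[0.6,[26,-73,60],[0,0,76]]]'; python3 -m creep '[[0.6,[0,0,0],[0,0,7]],[0.6,[0,0,0],[0,0,14]],[0.6,[0,0,0],[0,0,14]]]'
python3 - <<'E'
from h import *
s=env.observe(); print(R.from_euler('xyz',s['eef_rot'],degrees=True).as_matrix().round(4),s['joints'])
snap('wrist','w5')
d=cv2.imread('pics/w5.png'); cv2.imwrite('pics/w5b.png',cv2.resize(d,(800,600),interpolation=cv2.INTER_CUBIC))
E
```

```text
time_s: 5.18
tool_pos: [0.543, -0.1249, 0.1768]
eef_rot: [105.9, 89.7, -2.7]
force: [0.6, 0.2, -0.3]
width: 0.201
time_s: 5.43
tool_pos: [0.5428, -0.1249, 0.1767]
eef_rot: [96.5, 89.7, 1.6]
force: [-0.4, 0.7, -0.0]
width: 0.203
[[ 4.700e-03  9.964e-01 -8.510e-02]
 [ 1.000e-04 -8.510e-02 -9.964e-01]
 [-1.000e+00  4.700e-03 -5.000e-04]] [ 34.99628895  23.8096326  -31.04101109 109.25271991  15.53178622
  50.80996124  -8.6294967 ]
```

View pics/w5b.png

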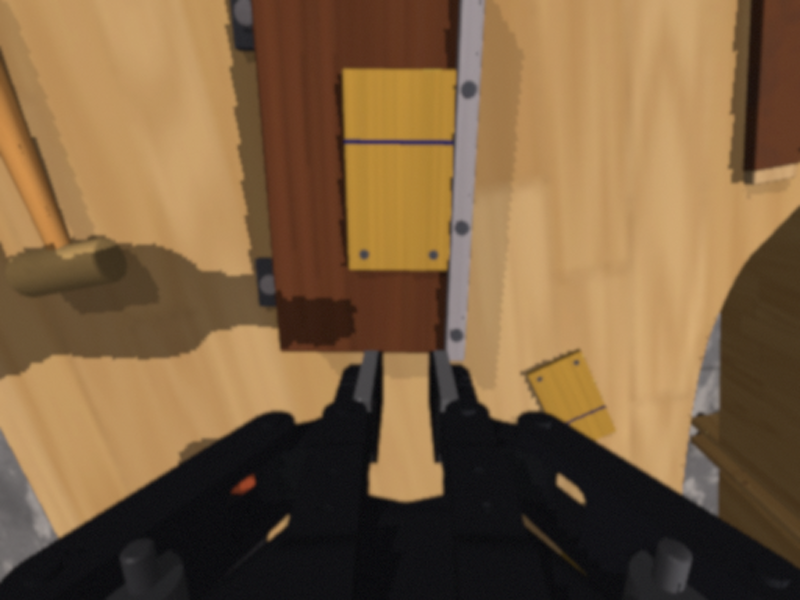

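```bash
python3 - <<'E'
from h import *
for n,u,v,z in [('tr near',350,270,.046),('tr far',448,271,.046),('line near',345,142,.046),('line far',453,143,.046),('lead near',342,69,.046),('lead far',455,70,.046),('fence top',458,200,.048)]:
    p=ray('wrist','w5',(u+.5)/1.5625-.5,(v+.5)/1.5625-.5,z)*1000
    print(n,p.round(1),'t',(.0932*p[0]+.9956*p[1]).round(1),'n',(.9956*p[0]-.0932*p[1]).round(1))
p=np.array(env.observe()['tool_pos'])*1000;print('t',(.0932*p[0]+.9956*p[1]).round(1),'n',(.9956*p[0]-.0932*p[1]).round(1))
E
```

```text
tr near [518.6 -97.2  46. ] t -48.5 n 525.4
tr far [ 567.3 -101.9   46. ] t -48.6 n 574.3
line near [523.7 -37.5  46. ] t 11.5 n 524.9
line far [572.9 -42.1  46. ] t 11.5 n 574.3
lead near [526.2  -7.7  46. ] t 41.4 n 524.6
lead far [575.3 -12.2  46. ] t 41.5 n 573.9
fence top [573.7 -67.6  48. ] t -13.8 n 577.5
t -73.7 n 551.7
```

```bash
python3 -m creep '[[0.6,[-1,0,-25],[0,0,-0.4]],[0.6,[-1,0,-50],[0,0,-0.4]],[0.6,[-1,0,-60.5],[0,0,-0.4]],[0.6,[-1,0,-60.5],[0,0,-0.4]],[0.6,[-1,0,-60.5],[0,0,-0.4]]]'; python3 -m creep '[[0.6,[0.5,5,0],[0,0,0]],[0.6,[1,10,0],[0,0,0]],[0.6,[1.4,15,0],[0,0,0]],[0.6,[1.9,20,0],[0,0,0]],[0.6,[2.3,25,0],[0,0,0]],[0.6,[2.9,30,0],[0,0,0]],[0.6,[3.3,35,0],[0,0,0]],[0.6,[3.8,40,0],[0,0,0]],[0.6,[4.3,45,0],[0,0,0]],[0.6,[4.7,49,0],[0,0,0]],[0.6,[4.8,50,0],[0,0,0]]]'
python3 - <<'E'
from h import *
snap('wrist','w6')
d=cv2.imread('pics/w6.png'); cv2.imwrite('pics/w6b.png',cv2.resize(d,(800,600),interpolation=cv2.INTER_CUBIC))
E
```

```text
time_s: 5.9
tool_pos: [0.5406, -0.1244, 0.1156]
eef_rot: [113.6, 90.0, 18.1]
force: [-0.4, -0.4, 0.4]
width: 0.202
time_s: 6.82
tool_pos: [0.5452, -0.0737, 0.116]
eef_rot: [93.9, 90.0, -1.4]
force: [0.3, -4.4, 5.1]
width: 0.2
```

View pics/w6b.png

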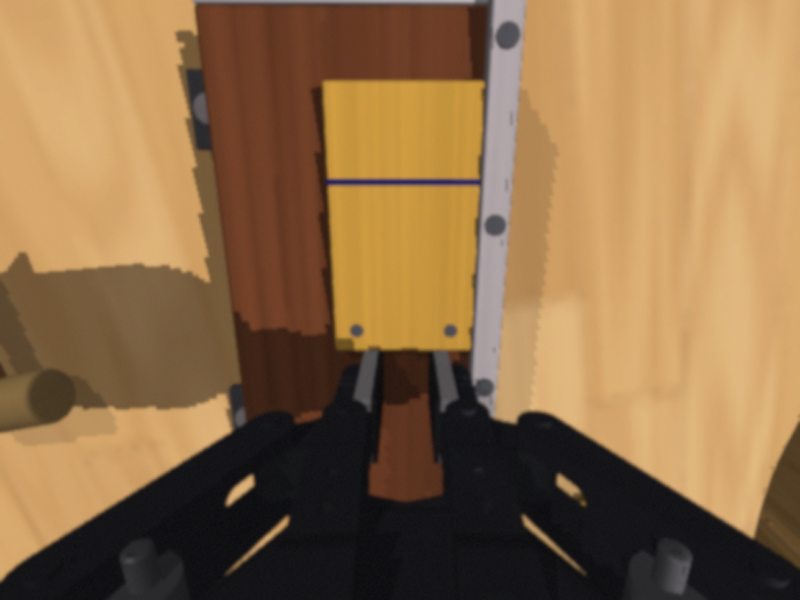

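The blank stays flush on the fence at crop x≈480, with the line at row 182 and the trailing edge at row 350. I'll continue to a few mm short of the end.

```bash
python3 - <<'E'
from h import *
for n,u,v,z in [('tr',405,351,.046),('line near',328,182,.046),('line far',480,182,.046)]:
    p=ray('wrist','w6',(u+.5)/1.5625-.5,(v+.5)/1.5625-.5,z)*1000
    print(n,p.round(1),'t',(.0932*p[0]+.9956*p[1]).round(1),'n',(.9956*p[0]-.0932*p[1]).round(1))
E
python3 -m creep '[[0.6,[0.5,5,0],[0,0,0]],[0.6,[1,10,0],[0,0,0]],[0.6,[1.5,15,0],[0,0,0]],[0.6,[1.9,20,0],[0,0,0]],[0.6,[2.4,25,0],[0,0,0]],[0.6,[2.9,30,0],[0,0,0]],[0.6,[3.4,35,0],[0,0,0]],[0.6,[3.9,40,0],[0,0,0]],[0.6,[4.4,45,0],[0,0,0]],[0.6,[4.7,48,0],[0,0,0]],[0.6,[4.7,48,0],[0,0,0]]]'
python3 - <<'E'
from h import *
snap('wrist','w7');snap('top','t7');crop('t7',250,135,350,210,8,'t7c')
d=cv2.imread('pics/w7.png'); cv2.imwrite('pics/w7b.png',cv2.resize(d,(800,600),interpolation=cv2.INTER_CUBIC))
E
```

```text
tr [546.5 -64.6  46. ] t -13.4 n 550.1
line near [526.9  -2.2  46. ] t 46.9 n 524.8
line far [576.6  -6.8  46. ] t 47.0 n 574.7
time_s: 7.78
tool_pos: [0.5497, -0.0258, 0.1159]
eef_rot: [109.6, 90.0, 14.2]
force: [-0.2, -4.3, 4.6]
width: 0.197
```

View pics/w7b.png

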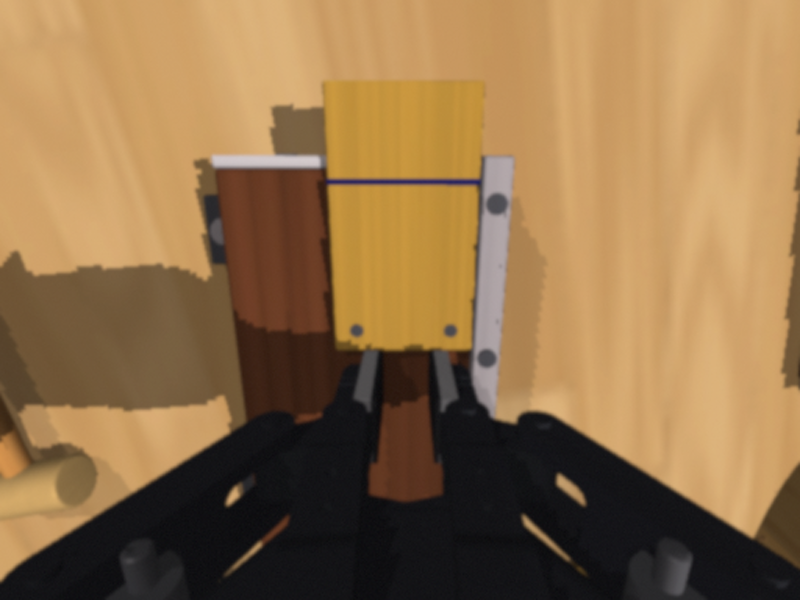

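View pics/t7c.png

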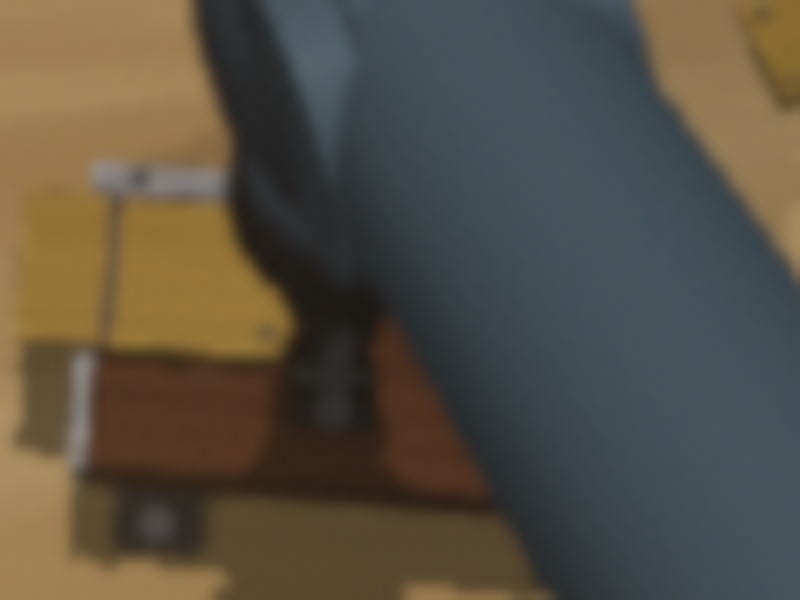

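Still flush. The line at row 182 is short of the ledge end at row 155. I'll measure the remainder.

```bash
python3 - <<'E'
from h import *
crop('w7',120,85,340,145,3.6,'w7c')
E
```

```text
(no output)
```

View pics/w7c.png

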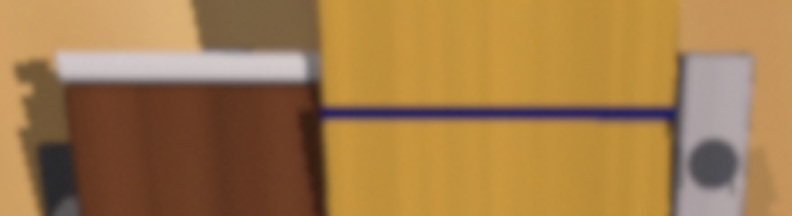

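```bash
python3 - <<'E'
from h import *
for n,u,v,z in [('edge',57,51,.04),('edge',310,51,.04),('fence end',715,54,.048),('line near',322,112,.046),('line far',672,114.5,.046)]:
    p=ray('wrist','w7',120+(u+.5)/3.6-.5,85+(v+.5)/3.6-.5,z)*1000
    print(n,p.round(1),'t',(.0932*p[0]+.9956*p[1]).round(1),'n',(.9956*p[0]-.0932*p[1]).round(1))
E
```

```text
edge [492.9  58.   40. ] t 103.7 n 485.4
edge [529.6  54.6  40. ] t 103.7 n 522.2
fence end [586.6  48.6  48. ] t 103.1 n 579.5
line near [531.2  46.   46. ] t 95.3 n 524.5
line far [580.7  41.   46. ] t 95.0 n 574.3
```

```bash
python3 -m creep '[[0.6,[0.3,3,0],[0,0,0]],[0.6,[0.5,5,0],[0,0,0]],[0.6,[0.7,6.5,0],[0,0,0]],[0.6,[0.7,7,0],[0,0,0]],[0.6,[0.7,7,0],[0,0,0]],[0.6,[0.7,7,0],[0,0,0]]]'
python3 - <<'E'
from h import *
snap('wrist','w8'); crop('w8',120,85,340,145,3.6,'w8c')
E
```

```text
time_s: 8.38
tool_pos: [0.5498, -0.0189, 0.1153]
eef_rot: [-133.6, 89.9, 131.1]
force: [-0.3, -2.6, 1.7]
width: 0.204
```

View pics/w8c.png

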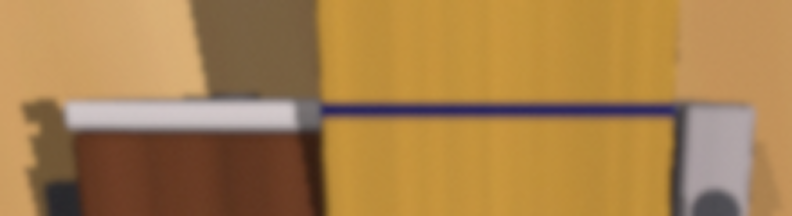

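```bash
python3 - <<'E'
from h import *
crop('w8',180,95,350,135,4.6,'w8d')
for n,u,v,z in [('edge',65,100,.04),('edge',310,100,.04),('fence end',715,103,.048),('line near',322,109,.046),('line far',672,110,.046)]:
    p=ray('wrist','w8',120+(u+.5)/3.6-.5,85+(v+.5)/3.6-.5,z)*1000
    print(n,p.round(1),'t',(.0932*p[0]+.9956*p[1]).round(1),'n',(.9956*p[0]-.0932*p[1]).round(1))
p=np.load('pics/w8.npz')['p'].astype(int)
for c in (150,180,195): print('strip',c,p[105:130,c].tolist()[:0],[int(x.sum()) for x in p[106:126,c]])
for c in (225,260,290): print('line',c,[int(x[0]-x[2]) for x in p[106:124,c]])
E
```

```text
edge [492.8  58.1  40. ] t 103.8 n 485.2
edge [528.7  54.7  40. ] t 103.8 n 521.3
fence end [586.3  49.1  48. ] t 103.5 n 579.2
line near [531.4  53.3  46. ] t 102.6 n 524.1
line far [580.7  48.6  46. ] t 102.5 n 573.6
strip 150 [] [473, 475, 471, 471, 470, 459, 464, 524, 581, 602, 600, 592, 577, 520, 405, 276, 203, 197, 203, 206]
strip 180 [] [276, 278, 276, 272, 255, 250, 331, 476, 574, 606, 605, 601, 586, 538, 433, 295, 199, 175, 178, 182]
strip 195 [] [279, 281, 280, 281, 281, 293, 365, 489, 580, 608, 608, 604, 586, 544, 443, 307, 212, 189, 194, 196]
line 225 [129, 129, 130, 129, 129, 127, 109, 62, -2, -44, -15, 44, 97, 123, 129, 130, 130, 130]
line 260 [138, 137, 136, 136, 135, 134, 114, 67, 1, -44, -14, 50, 102, 128, 136, 136, 137, 137]
line 290 [132, 134, 133, 133, 133, 130, 112, 63, -1, -45, -16, 46, 98, 126, 132, 134, 132, 134]
```

View pics/w8d.png

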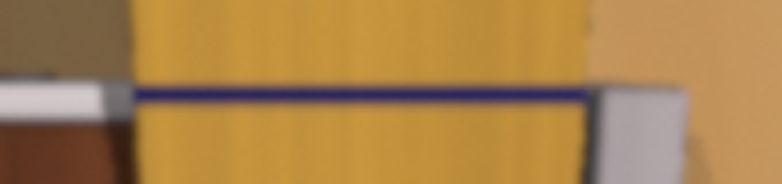

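```bash
python3 - <<'E'
from h import *
for n,u,v,z in [('edge',195,112.75,.04),('line near',225,115.07,.046),('line far',290,115.05,.046)]:
    p=ray('wrist','w8',u,v,z)*1000
    print(n,'t',(.0932*p[0]+.9956*p[1]).round(2))
p=np.array(env.observe()['tool_pos'])*1000;print('t',(.0932*p[0]+.9956*p[1]).round(1))
E
python3 -m creep '[[0.6,[0.1,0.6,0],[0,0,0]],[0.6,[0.1,1.2,0],[0,0,0]],[0.6,[0.1,1.2,0],[0,0,0]],[0.6,[0.1,1.2,0],[0,0,0]]]'
python3 - <<'E'
from h import *
snap('wrist','w9'); crop('w9',180,95,350,135,4.6,'w9d')
p=np.load('pics/w9.npz')['p'].astype(int)
for c in (150,180,195): print('strip',c,[int(x.sum()) for x in p[106:126,c]])
for c in (225,260,290): print('line',c,[int(x[0]-x[2]) for x in p[106:124,c]])
E
```

```text
edge t 103.61
line near t 102.56
line far t 102.58
t 32.4
time_s: 8.77
tool_pos: [0.55, -0.0181, 0.1154]
eef_rot: [-111.4, 90.0, 153.3]
force: [-0.5, -2.2, 0.2]
width: 0.205
strip 150 [474, 474, 473, 475, 475, 471, 464, 446, 443, 502, 568, 598, 599, 592, 571, 500, 371, 253, 201, 200]
strip 180 [275, 275, 278, 275, 274, 261, 233, 231, 337, 482, 574, 604, 604, 596, 578, 509, 383, 244, 184, 176]
strip 195 [278, 282, 281, 282, 282, 284, 284, 292, 364, 488, 578, 609, 605, 598, 577, 511, 388, 254, 191, 187]
line 225 [130, 128, 130, 129, 130, 128, 110, 62, -1, -45, -16, 44, 95, 122, 129, 129, 130, 130]
line 260 [137, 136, 136, 136, 136, 134, 116, 66, 1, -44, -15, 49, 102, 128, 136, 136, 136, 137]
line 290 [133, 134, 133, 135, 134, 131, 112, 63, -1, -46, -17, 45, 98, 125, 133, 133, 133, 133]
```

View pics/w9d.png

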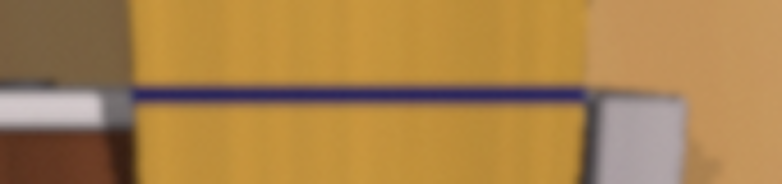

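```bash
python3 - <<'E'
from h import *
for n,u,v,z in [('edge',195,114.65,.04),('line near',225,115.07,.046),('line far',290,115.05,.046)]:
    p=ray('wrist','w9',u,v,z)*1000
    print(n,'t',(.0932*p[0]+.9956*p[1]).round(2))
E
```

```text
edge t 103.44
line near t 103.36
line far t 103.37
```

```bash
python3 -m creep '[[0.6,[-1,-8,0],[0,0,0]],[0.6,[-2,-20,1],[0,0,0]],[0.6,[-2,-20,30],[0,0,0]],[0.6,[-2,-15,70],[0,0,0]],[0.6,[-2,0,100],[0,0,0]],[0.6,[-2,0,110],[0,0,0]],[0.6,[-2,0,110],[0,0,0]],[0.6,[-2,0,110],[0,0,0]]]'
python3 - <<'E'
from h import *
snap('wrist','w10'); crop('w10',150,60,370,210,3.6,'w10c')
E
```

```text
time_s: 9.48
tool_pos: [0.5482, -0.0192, 0.2256]
eef_rot: [41.3, 90.0, -54.1]
force: [-1.0, -0.6, -0.1]
width: 0.198
```

View pics/w10c.png

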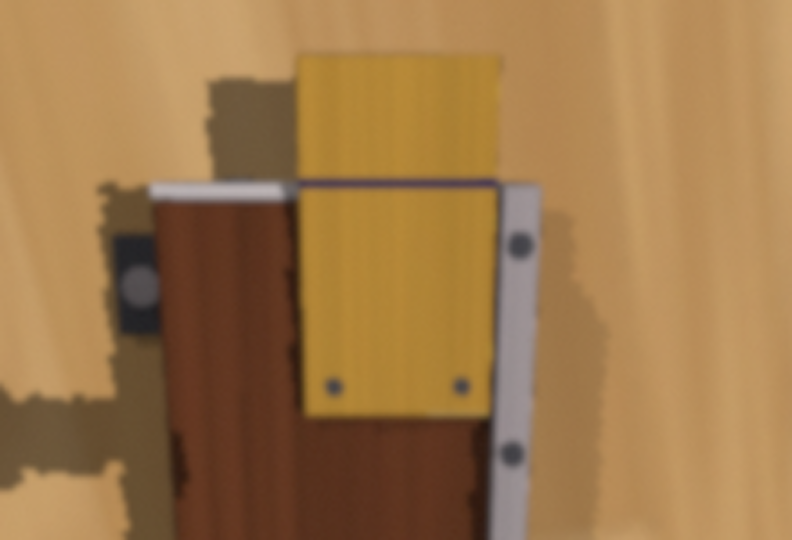

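```bash
python3 - <<'E'
from h import *
for n,u,v,z in [('bl far',500,60,.046),('bl far',497.5,185,.046),('bl far',492,412,.046),('bl near',297,60,.046),('bl near',304,410,.046),('fence',501,190,.048),('fence',495,412,.048),('fence',490,520,.048),('edge',152,182,.04),('edge',282,182,.04),('line',302,184,.046),('line',495,184,.046)]:
    p=ray('wrist','w10',150+(u+.5)/3.6-.5,60+(v+.5)/3.6-.5,z)*1000
    print(n,'t',(.0932*p[0]+.9956*p[1]).round(2),'n',(.9956*p[0]-.0932*p[1]).round(2))
crop('w10',270,70,310,190,6,'w10e')
E
```

```text
bl far t 132.1 n 573.88
bl far t 102.98 n 574.16
bl far t 44.25 n 574.47
bl near t 132.13 n 524.58
bl near t 44.85 n 523.8
fence t 101.79 n 574.86
fence t 44.73 n 575.06
fence t 14.0 n 574.6
edge t 103.73 n 485.81
edge t 103.7 n 519.27
line t 103.26 n 524.96
line t 103.22 n 573.52
```

View pics/w10e.png

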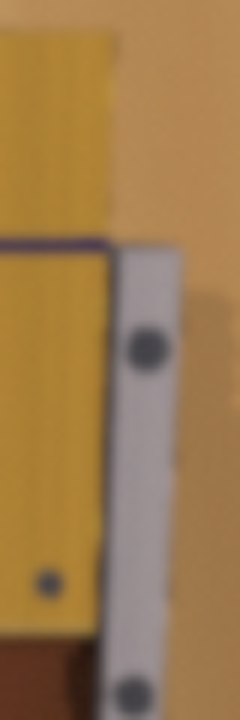

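There may still be a hair's gap at the fence, about 0.5 mm and wider toward the leading end. I'll turn back and nudge the blank gently from the near side.

```bash
python3 -m creep '[[0.6,[-10,10,0],[0,0,-7]],[0.6,[-20,20,0],[0,0,-14]],[0.6,[-30,30,0],[0,0,-21]],[0.6,[-40,40,0],[0,0,-28]],[0.6,[-50,50,0],[0,0,-35]],[0.2,[-52,58,0],[0,0,-42]],[0.2,[-52,58,0],[0,0,-49]],[0.2,[-52,58,0],[0,0,-56]],[0.2,[-52,58,0],[0,0,-63]],[0.2,[-52,58,0],[0,0,-70]],[0.2,[-52,58,0],[0,0,-77]],[0.2,[-52,58,0],[0,0,-84]]]'; python3 -m creep '[[0.2,[0,0,-20],[0,0,-6]],[0.2,[0,0,-50],[0,0,-6]],[0.2,[0,0,-80],[0,0,-6]],[0.2,[0,0,-80],[0,0,-6]],[0.2,[0,0,-80],[0,0,-6]]]'
python3 - <<'E'
from h import *
s=env.observe(); Rm=R.from_euler('xyz',s['eef_rot'],degrees=True).as_matrix(); print(np.degrees(np.arctan2(-Rm[1,1],-Rm[0,1])))
p=np.array(s['tool_pos'])*1000;print('t',(.0932*p[0]+.9956*p[1]).round(1),'n',(.9956*p[0]-.0932*p[1]).round(1))
snap('wrist','w11'); crop('w11',60,60,390,290,2.4,'w11b')
E
```

```text
time_s: 10.53
tool_pos: [0.4946, 0.0384, 0.2228]
eef_rot: [4.6, 89.7, -175.2]
force: [0.5, -0.2, 0.1]
width: 0.399
time_s: 10.95
tool_pos: [0.4931, 0.0386, 0.1423]
eef_rot: [9.0, 89.5, -176.4]
force: [-1.0, 0.1, 0.3]
width: 0.407
84.57969053424652
t 84.4 n 487.4
```

View pics/w11b.png

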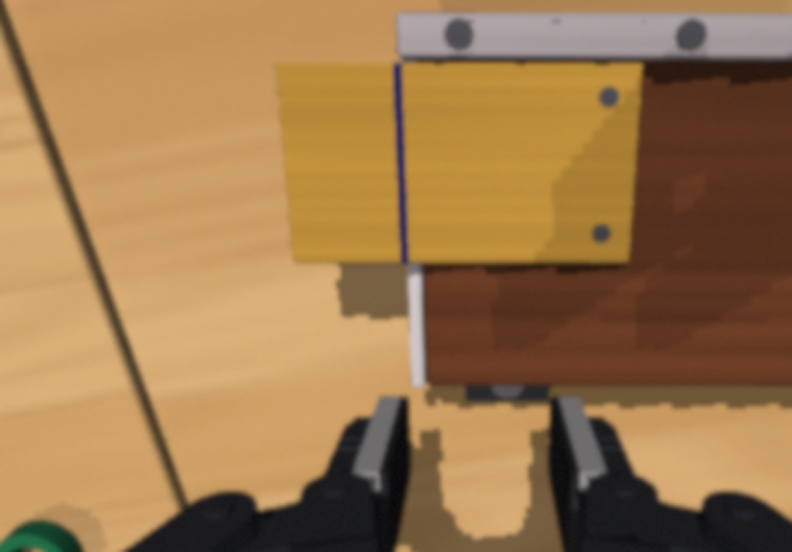

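```bash
python3 -m creep '[[0.2,[0,0,-15],[0,0,0]],[0.2,[0,0,-26],[0,0,0]],[0.2,[0,0,-26],[0,0,0]],[0.2,[7,-0.7,-26],[0,0,0]],[0.2,[14,-1.3,-26],[0,0,0]],[0.2,[19,-1.8,-26],[0,0,0]],[0.2,[23,-2.1,-26],[0,0,0]],[0.2,[24.5,-2.3,-26],[0,0,0]],[0.2,[24.5,-2.3,-26],[0,0,0]]]'; python3 -m creep '[[0.2,[1,-0.1,0],[0,0,0]],[0.2,[2,-0.2,0],[0,0,0]],[0.2,[2,-0.2,0],[0,0,0]]]'; python3 -m creep '[[0.2,[1,-0.1,0],[0,0,0]],[0.2,[1,-0.1,0],[0,0,0]]]'; python3 -m creep '[[0.2,[1,-0.1,0],[0,0,0]],[0.2,[1,-0.1,0],[0,0,0]]]'
```

```text
time_s: 11.75
tool_pos: [0.5217, 0.0373, 0.12]
eef_rot: [-164.7, 89.9, 9.9]
force: [-0.7, 0.7, 0.4]
width: 0.398
time_s: 12.0
tool_pos: [0.5227, 0.0372, 0.1196]
eef_rot: [27.5, 90.0, -157.8]
force: [-0.4, 0.1, -0.9]
width: 0.399
time_s: 12.17
tool_pos: [0.5238, 0.0371, 0.1196]
eef_rot: [175.6, 90.0, -9.8]
force: [0.6, -1.3, -0.6]
width: 0.401
time_s: 12.33
tool_pos: [0.5249, 0.037, 0.1197]
eef_rot: [-177.2, 90.0, -2.6]
force: [0.0, 0.1, -0.0]
width: 0.399
```

The tips came in about 4 mm too high, over the blank's edge and without contact. I'll back off, lower and repeat.

```bash
python3 -m creep '[[0.2,[-8,0.7,0],[0,0,0]],[0.2,[-16,1.5,0],[0,0,0]],[0.2,[-16,1.5,-2],[0,0,0]],[0.2,[-16,1.5,-4],[0,0,0]],[0.2,[-16,1.5,-4],[0,0,0]],[0.2,[-16,1.5,-4],[0,0,0]]]'; python3 -m creep '[[0.2,[2,-0.2,0],[0,0,0]],[0.2,[4,-0.4,0],[0,0,0]],[0.2,[4,-0.4,0],[0,0,0]]]'
```

```text
time_s: 12.83
tool_pos: [0.5088, 0.0385, 0.1155]
eef_rot: [-167.7, 90.0, 6.9]
force: [0.0, -1.0, 0.4]
width: 0.401
time_s: 13.08
tool_pos: [0.5137, 0.0381, 0.1158]
eef_rot: [-163.6, 89.9, 11.0]
force: [-0.0, -0.4, -1.0]
width: 0.405
```

```bash
python3 -m creep '[[0.2,[2,-0.2,0],[0,0,0]],[0.2,[4,-0.4,0],[0,0,0]],[0.2,[5.5,-0.5,0],[0,0,0]],[0.2,[5.5,-0.5,0],[0,0,0]]]'; python3 -m creep '[[0.2,[1,-0.1,0],[0,0,0]],[0.2,[1,-0.1,0],[0,0,0]]]'; python3 -m creep '[[0.2,[1,-0.1,0],[0,0,0]],[0.2,[1,-0.1,0],[0,0,0]]]'
```

```text
time_s: 13.42
tool_pos: [0.5188, 0.0376, 0.1157]
eef_rot: [-159.4, 90.0, 15.2]
force: [0.4, 0.2, 0.6]
width: 0.399
time_s: 13.58
tool_pos: [0.519, 0.0375, 0.1155]
eef_rot: [6.6, 89.9, -178.8]
force: [-0.3, -0.1, 0.6]
width: 0.403
time_s: 13.75
tool_pos: [0.5193, 0.0376, 0.1154]
eef_rot: [10.7, 89.9, -174.6]
force: [-2.1, -0.1, 2.0]
width: 0.401
```

```bash
python3 -m creep '[[0.2,[1,-0.1,0.3],[0,0,0]],[0.2,[2,-0.2,0.3],[0,0,0]],[0.2,[2,-0.2,0.3],[0,0,0]]]';  python3 -m creep '[[0.2,[2,-0.2,0.3],[0,0,0]],[0.2,[2,-0.2,0.3],[0,0,0]],[0.2,[2,-0.2,0.3],[0,0,0]]]'
python3 - <<'E'
from h import *
snap('wrist','w12'); crop('w12',60,60,390,290,2.4,'w12b')
E
```

```text
time_s: 14.0
tool_pos: [0.5206, 0.0375, 0.1154]
eef_rot: [9.0, 89.8, -176.3]
force: [-5.3, 0.2, 3.2]
width: 0.4
time_s: 14.25
tool_pos: [0.521, 0.0375, 0.1154]
eef_rot: [9.9, 89.5, -175.4]
force: [-7.9, 1.1, 5.3]
width: 0.403
```

View pics/w12b.png

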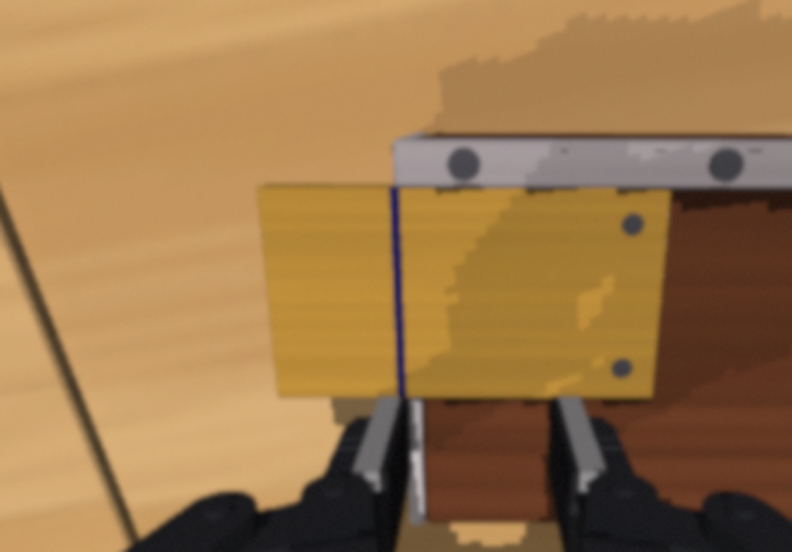

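Flush now. I'll retreat and check from directly above the end.

```bash
python3 -m creep '[[0.2,[-5,0.5,0],[0,0,0]],[0.2,[-20,2,0],[0,0,0]],[0.2,[-27,2.5,10],[0,0,0]],[0.2,[-27,10,40],[0,0,0]],[0.2,[-27,20,70],[0,0,0]],[0.2,[-27,20,80],[0,0,0]],[0.2,[-27,20,80],[0,0,0]],[0.2,[-27,20,80],[0,0,0]]]'
python3 - <<'E'
from h import *
snap('wrist','w13'); crop('w13',150,50,370,200,3.6,'w13c'); snap('top','t13'); snap('side','s13')
crop('s13',195,125,305,210,7,'s13c')
E
```

```text
time_s: 14.97
tool_pos: [0.4983, 0.0565, 0.1967]
eef_rot: [178.1, 89.8, -7.3]
force: [-0.7, 0.2, -1.4]
width: 0.402
```

View pics/w13c.png

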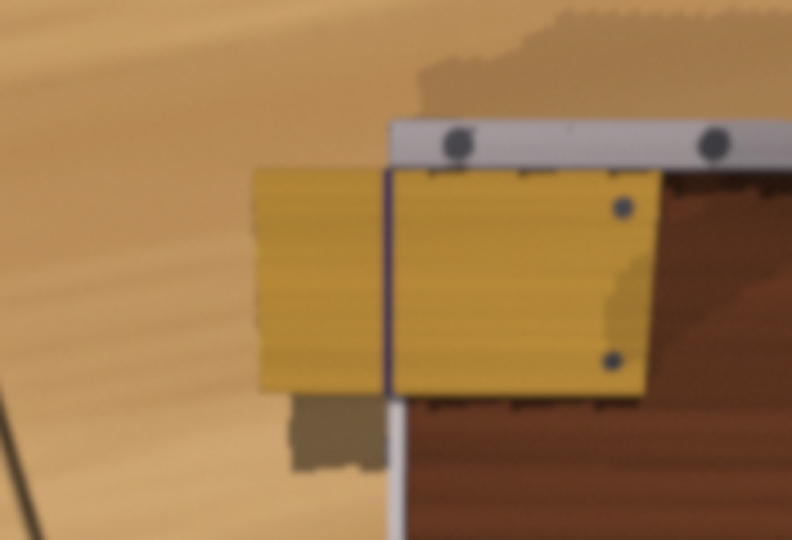

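View pics/s13c.png

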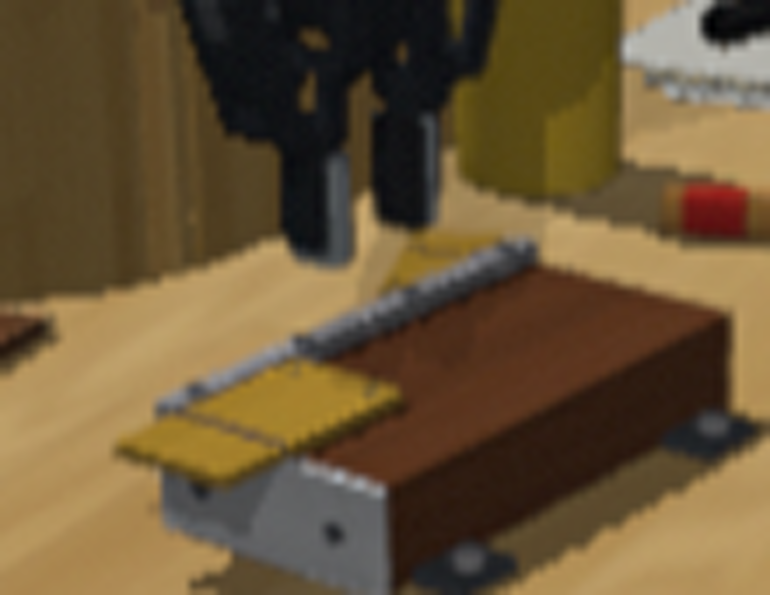

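View pics/t13.png

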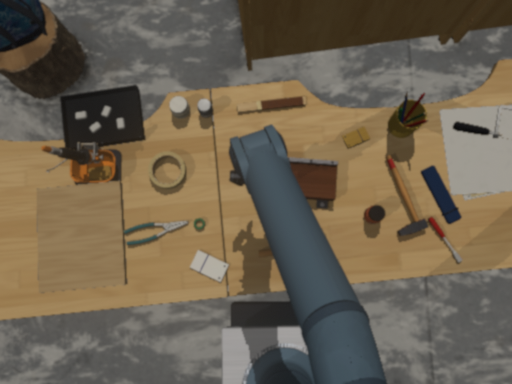

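```bash
python3 - <<'E'
from h import *
for n,u,v,z in [('edge',388,430,.04),('edge',388,520,.04),('fence end',388.5,140,.048),('line far',387,180,.046),('line near',388.5,390,.046),('bl far',258,170,.046),('bl far',650,171,.046),('fence',420,168,.048),('fence',720,169,.048)]:
    p=ray('wrist','w13',150+(u+.5)/3.6-.5,50+(v+.5)/3.6-.5,z)*1000
    print(n,'t',(.0932*p[0]+.9956*p[1]).round(2),'n',(.9956*p[0]-.0932*p[1]).round(2))
env.sign_off()
E
```

```text
edge t 103.56 n 515.05
edge t 103.62 n 492.02
fence end t 103.23 n 580.74
line far t 103.59 n 572.62
line near t 103.38 n 525.94
bl far t 131.93 n 574.72
bl far t 45.78 n 574.46
fence t 96.39 n 575.02
fence t 31.08 n 574.78
the job is handed in; nothing more can be done
```

The brass blank now lies flush against the steel fence with its blue line over the aluminium-faced end of the ledge. I handed the job in at about 15 s of the 38 s.

- **What I did:** I pushed the blank against the fence from its near side, then along the fence from its trailing end. A last light push of about 8 N from the near side closed a gap of roughly 0.5 mm. I used only fingertip pushes, and the blank was never gripped or lifted.
- **Last checks:**
  - In the wrist picture the line is within about 0.2 mm of the ledge's end edge.
  - The gap to the fence reads about 0.3 mm along the whole length, which is within reading error.
  - The side view shows the blank flat with its end hanging free, and the gripper clear of it.
  - The pliers, jar, tape, wax ring and both look-alikes appear where they were in the first top view.
- **What disagreed:**
  - The first estimate of the ledge's end was about 1 mm short of the later close views. I went by the close views, which show line and edge in the same picture.
  - My first try at the last push came in about 4 mm too high. The tips passed over the blank's edge without touching it, so I backed off, lowered them and repeated the push.

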